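Test the bentwood stands and hang them on the drying rail

TASK

Check the bentwood plate stands with the moisture probe: working from the smallest stand to the largest, hold the probe's tip on the black dot on top of each for a moment while it stands on the bench, then put the probe back upright in its holder, fully down, and hang every checked stand over the bar of the drying rail, one leg on each side of the bar, with gaps so that none touches another. Leave the bowl, mallet and sanding block where they are.

Things in the scene. Friction and masses are not known exactly. Their poses are not given: they have to be found in the camera images.
- stand1: Smallest of up to four bentwood stands (may be absent): pale strip bent to a narrow flat top (35 mm along x) and two splayed legs, each on a dark runner along its y (84 x 20 mm, 18 mm high). 104 mm over the runners along its x, 75 mm tall; strip 50 mm wide (y), 16 mm thick. Origin under its middle, level with the runners' underside, z up. 160 g or so.
- mark1 (a point): Test point of stand1: centre of the black dot, 16 mm across, on the top face, 75 mm above the stand's origin over its middle.
- crown1 (a point): Middle of the underside of stand1's top, 59 mm above its origin; this flat, 20 mm along x, rests on the bar when the stand hangs; the legs slope down from it at 50 to 60 degrees.
- stand2: Second smallest of up to four bentwood stands (may be absent): pale strip bent to a narrow flat top (35 mm along x) and two splayed legs, each on a dark runner along its y (84 x 20 mm, 18 mm high). 116 mm over the runners along its x, 87 mm tall; strip 50 mm wide (y), 16 mm thick. Origin under its middle, level with the runners' underside, z up. 180 g or so.
- mark2 (a point): Test point of stand2: centre of the black dot, 16 mm across, on the top face, 87 mm above the stand's origin over its middle.
- crown2 (a point): Middle of the underside of stand2's top, 71 mm above its origin; this flat, 20 mm along x, rests on the bar when the stand hangs; the legs slope down from it at 50 to 60 degrees.
- stand3: Second largest of up to four bentwood stands (may be absent): pale strip bent to a narrow flat top (35 mm along x) and two splayed legs, each on a dark runner along its y (84 x 20 mm, 18 mm high). 128 mm over the runners along its x, 99 mm tall; strip 50 mm wide (y), 16 mm thick. Origin under its middle, level with the runners' underside, z up. 200 g or so.
- mark3 (a point): Test point of stand3: centre of the black dot, 16 mm across, on the top face, 99 mm above the stand's origin over its middle.
- crown3 (a point): Middle of the underside of stand3's top, 83 mm above its origin; this flat, 20 mm along x, rests on the bar when the stand hangs; the legs slope down from it at 50 to 60 degrees.
- stand4: Largest of up to four bentwood stands (may be absent): pale strip bent to a narrow flat top (35 mm along x) and two splayed legs, each on a dark runner along its y (84 x 20 mm, 18 mm high). 140 mm over the runners along its x, 111 mm tall; strip 50 mm wide (y), 16 mm thick. Origin under its middle, level with the runners' underside, z up. 220 g or so.
- mark4 (a point): Test point of stand4: centre of the black dot, 16 mm across, on the top face, 111 mm above the stand's origin over its middle.
- crown4 (a point): Middle of the underside of stand4's top, 95 mm above its origin; this flat, 20 mm along x, rests on the bar when the stand hangs; the legs slope down from it at 50 to 60 degrees.
- rail: Fixed dark wooden drying rail: a round horizontal bar 20 mm thick along its y, its top 150 mm above the bench, on two posts (30 x 22 mm, ending at the bar's height) that leave 486 mm of free bar between them (243 mm either side of the middle). Below the bar only a low stretcher, 20 mm high, and feet 160 mm long under the posts. Origin on the bench under the bar's middle, z up.
- rail_top (a point): Top of the bar at its middle, 150 mm above the bench; axes as the rail's (y along the bar).
- probe: Moisture meter shaped like a thick pen, standing tip down in its holder: grey square body 24 x 24 mm, from 25 to 146 mm above the tip, 4 mm dark end piece on top; steel tip 8 mm thick and 25 mm long. Origin at the tip's lower end, z along the pen away from the tip, x and y square to its faces. About 120 g.
- probe_tip (a point): Lower end of the probe's steel tip (the probe's origin).
- holder: Fixed plywood holder, 80 x 80 mm foot, with a square well 30 x 30 mm inside (46 mm outside, axes x and y square to its walls), rim 62 mm above the bench; the probe's square shoulder stands on a ledge 32 mm above the bench with a slot for the tip. Origin on the bench under the well's axis, z up.
- seat (a point): Where the probe's tip end is when the probe is fully down in the holder: on the well's axis, 7 mm above the bench.
- bowl: Bystander: turned wooden bowl, 130 mm across, 55 mm high; origin at its underside.
- mallet: Bystander: wooden mallet lying down, 240 mm long; origin about its middle.
- sanding_block: Bystander: cork sanding block 110 x 60 x 35 mm; origin at its underside.

How it is judged (in metres and radians):
On the way, in this order (a step that is already met when the one before it is completed fails the run):
1. probe tip touches the dot of stand 1 while it stands on the bench (distance between probe_tip and mark1 below 0.011 m and contact force between probe and stand1 above 0.3 N and height (world z) of stand1 below 0.02 m), for 0.2 s.
2. probe tip touches the dot of stand 2 while it stands on the bench (distance between probe_tip and mark2 below 0.011 m and contact force between probe and stand2 above 0.3 N and height (world z) of stand2 below 0.02 m), for 0.2 s.
3. probe tip touches the dot of stand 3 while it stands on the bench (distance between probe_tip and mark3 below 0.011 m and contact force between probe and stand3 above 0.3 N and height (world z) of stand3 below 0.02 m), for 0.2 s.
4. probe tip touches the dot of stand 4 while it stands on the bench (distance between probe_tip and mark4 below 0.011 m and contact force between probe and stand4 above 0.3 N and height (world z) of stand4 below 0.02 m), for 0.2 s.
5. probe is back down in its holder (distance between probe_tip and seat below 0.008 m and angle between probe's own z axis and vertical below 0.15 rad and linear speed of probe below 0.05 m/s and contact force between the fingers and probe below 0.1 N), for 0.2 s.
At the end, for the whole second after the job is handed in: Each stand present hangs on the bar, crown middle within 20 mm of the bar line and 12 mm of its top, upright within 0.35 rad, width along the bar within 0.4 rad, at rest, touching no other stand; probe tip within 8 mm of its seat, upright within 0.15 rad (distance between probe_tip and seat below 0.008 m and angle between probe's own z axis and vertical below 0.15 rad and linear speed of each of probe, stand1, stand2, stand3, stand4 below 0.05 m/s and x of crown1 in the frame of rail_top between -0.02 and 0.02 m and y of crown1 in the frame of rail_top between -0.235 and 0.235 m and z of crown1 in the frame of rail_top between -0.012 and 0.012 m and angle between each of stand1, stand2, stand3, stand4's own z axis and vertical below 0.35 rad and angle between the y axis of each of stand1, stand2, stand3, stand4 and the y axis of rail, either way round below 0.4 rad and contact force between stand1 and stand2 below 0.05 N and contact force between each of stand1, stand2 and stand3 below 0.05 N and contact force between each of stand1, stand2, stand3 and stand4 below 0.05 N and x of crown2 in the frame of rail_top between -0.02 and 0.02 m and y of crown2 in the frame of rail_top between -0.235 and 0.235 m and z of crown2 in the frame of rail_top between -0.012 and 0.012 m and x of crown3 in the frame of rail_top between -0.02 and 0.02 m and y of crown3 in the frame of rail_top between -0.235 and 0.235 m and z of crown3 in the frame of rail_top between -0.012 and 0.012 m and x of crown4 in the frame of rail_top between -0.02 and 0.02 m and y of crown4 in the frame of rail_top between -0.235 and 0.235 m and z of crown4 in the frame of rail_top between -0.012 and 0.012 m).
It fails at once if a bystander is pushed more than 40 mm (distance of any of bowl, mallet, sanding_block from where it was at the start of the episode above 0.04 m).
Of stand1, stand2, stand3, stand4 only 3 to 4 are there at a start; the rules pass over those that are not, and their reading is None.
At some moment in a run one of stand1, stand2, stand3, stand4 may be knocked a few centimetres aside while the robot is not near it.
It also fails if it takes over 210 s, if anything falls off the work surface, if the arm or the gripper's body presses on something with over 40 N, if the wrist force passes 120 N, or if a joint passes its speed limit or range.

ROBOT

A 6-joint arm with a two-finger parallel gripper is mounted at the origin on the work surface. World frame = base frame: x ahead of the robot, y to its left, z up, the work surface at z = 0. Lengths are in mm, angles in degrees, forces in N, time in s.
With the tool pointing down it reaches from about 300 to 850 mm from the base axis. Payload 4.2 kg.
Tool frame: the origin (TCP) lies midway between the tips of the shut fingers; the grasp point (between the pads) lies 19 mm behind it; z points along the fingers, y is the line along which they close (so a half turn about z gives the same grasp; the last joint's range is limited). The gripper opens to 91 mm and grips with 3 to 60 N. Pads are 32 mm wide; open, the fingers measure 118 mm over their backs; the gripper's body (76 mm by 178 mm) begins 60 mm behind the grasp point.
Start: joints at [75.86, 18.312, 89.639, -0, 72.044, -1.146], TCP at [129.296, 560.291, 213.976] pointing down, gripper open.
Joint ranges: [-177.97, 177.97], [-48.28, 115.42], [12.27, 149.76], [-77.06, 257.06], [2.81, 150.46], [-146.56, 146.56]. Speed limits (degrees/s): [147.25, 147.25, 180, 180, 180, 180].

INTERFACE

Orientations are given as [roll, pitch, yaw] about the fixed x, y, z axes, in that order (R = Rz(yaw) Ry(pitch) Rx(roll)).
In Python, from workcell import state, grab_frame, camera_model, workorder gives the robot as it stands.
- The arm moves only by the tool carry_out, never from a script. Its argument "commands" is a list of rows, each a list of 7 numbers: the turn, a rotation vector about the tool's x, y, z in degrees, then the shift along the tool's x, y, z in mm, then the opening, from -1 (shut) to 1 (fully open). In form: [[ax, ay, az, dx, dy, dz, hand], ...]. A call has 1 to 20 rows; each row is the pose to reach, as a shift and turn from the pose commanded when the call began, along the tool's axes at that moment; what a row does not reach only later rows make up. A row lasts 1/10 s, in which the tool goes at most 50 mm and 8.59 degrees, less where a joint would pass 70% of its speed; a pose out of reach is approached as far as the arm can. A call with a gripper value outside its range is refused whole. The fingers move at their own pace and stop on an object; "force" is the grip in N (left out, the last holds). Time passes only in rows, so rows that repeat a pose let the fingers close. It gives the time, the measured TCP pose, the force, the opening and the grip force at its end, in the units of the state.
- state(): the state, without advancing time (a new reading comes with each control period).
- grab_frame(name): name is "scene" or "top" or "wrist"; returns the picture (384x512x3 uint8, red, green, blue); there is no depth.
- camera_model(name): a dict with "fx", "fy", "cx", "cy" (pixels), "dist" ([k1, k2, p1, p2, k3] as OpenCV has them; the pictures are not rectified), "origin" and "rotation" of the camera in the world; the wrist camera has in their place "mount" (4x4, takes a point from camera to tool coordinates, whose origin is the TCP and whose axes are the flange's). Camera axes: x right, y up, looking along -z (the intrinsics and any distortion apply to the point x, -y, -z); pixel columns grow to the right and rows downward; lengths in mm; the calibration is good to about 2 mm. A picture is of the moment at which its call begins: read the wrist's pose just before it. camera_model takes no time and is no camera call.
- workorder.job_done(): hands the job in; it is judged then, once.
The state is a dict: "time_s": time; "qpos": joint angles; "qvel": joint speeds; "effort": joint torques, N m; "ee_pos": TCP position; "ee_rot": TCP orientation; "force": force on the tool from outside, world axes, zero at the start; "torque": the same for the moment, N m; "gripper_width": finger opening in mm; "gripper_force": force on a finger pad.
Only numpy, scipy, OpenCV 4.12 (cv2) and the standard library are available. Lean on these libraries where they do the work, as an engineer would, in place of code of your own. Each camera call takes 0.05 s, during which the arm holds its last target. There are 200 camera calls.

## Working session

There is one attempt and no reset: what is moved stays moved. The work goes in short steps, Python scripts to look and compute and a tool call to move; the robot and the scene stay as the last step left them, time stands still between calls to the robot, and variables do not carry over. Pictures are saved under pics/ and viewed, at most 14 in all, crops included, and the job is handed in when it is done.

Besides the shell and the picture viewer there is one more tool, called by a JSON object that holds its "method" and its "body", one argument or row to a line. carry_out: Moves the arm, as the interface text tells. Its arguments: {"type":"object","properties":{"commands":{"type":"array"},"force":{"type":"number"}},"required":["commands"]}

```bash
ls; mkdir -p pics; python3 - <<'E'
from workcell import state, grab_frame, camera_model
import cv2
print(state())
for n in("scene","top","wrist"):
    im=grab_frame(n); cv2.imwrite(f"pics/{n}0.png",im[:,:,::-1]); print(n,camera_model(n))
E
```

```text
pics
{'time_s': 0.0, 'qpos': array([ 7.58576328e+01,  1.83517041e+01,  8.97071078e+01, -5.11040497e-04,
        7.20447533e+01, -1.14586399e+00]), 'qvel': array([ 0.08265377,  0.0189075 , -0.0391692 , -0.05173434, -0.0001233 ,
        0.02287401]), 'effort': array([-5.26027288e-04, -4.12479186e+01, -2.31971133e+01,  7.27207004e-02,
        4.56814142e-02, -1.39945791e-04]), 'ee_pos': array([129.18766822, 559.76820884, 213.11490957]), 'ee_rot': array([-1.79896446e+02, -1.58530299e-03,  1.67003653e+02]), 'force': array([-0.63772959,  0.14500284, -0.18099267]), 'torque': array([ 0.02030795, -0.00652436,  0.05104292]), 'gripper_force': 0.0, 'gripper_width': 91.04942939117244}
scene {'fx': 394.5682127038668, 'fy': 394.5682127038668, 'cx': 251.09707234753793, 'cy': 192.49099795929484, 'dist': array([-0.00885609,  0.        ,  0.        ,  0.        ,  0.        ]), 'origin': array([1249.22396651, -229.78384514, 1048.24736459]), 'rotation': array([39.47808634, -0.38872737, 72.58252141])}
top {'fx': 404.197628849429, 'fy': 404.197628849429, 'cx': 261.9010914494235, 'cy': 186.45546585307943, 'dist': array([-0.03844007,  0.        ,  0.        ,  0.        ,  0.        ]), 'origin': array([4.10547360e+02, 1.05596529e+00, 1.43192943e+03]), 'rotation': array([  5.22957039,   0.48233561, -91.21809437])}
wrist {'fx': 342.12423884715577, 'fy': 342.12423884715577, 'cx': 258.7515484828096, 'cy': 192.81601337200223, 'dist': array([-0.03846253,  0.        ,  0.        ,  0.        ,  0.        ]), 'mount': array([[ 6.65950758e-04,  9.54826705e-01,  2.97162448e-01,
         8.26425030e+01],
       [ 9.99999688e-01, -5.09639903e-04, -6.03483928e-04,
        -8.15738852e-01],
       [-4.24776729e-04,  2.97162758e-01, -9.54826746e-01,
        -1.70683898e+02],
       [ 0.00000000e+00,  0.00000000e+00,  0.00000000e+00,
         1.00000000e+00]])}
```

View pics/top0.png

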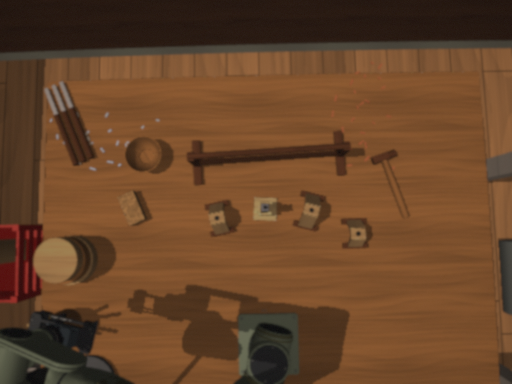

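View pics/scene0.png

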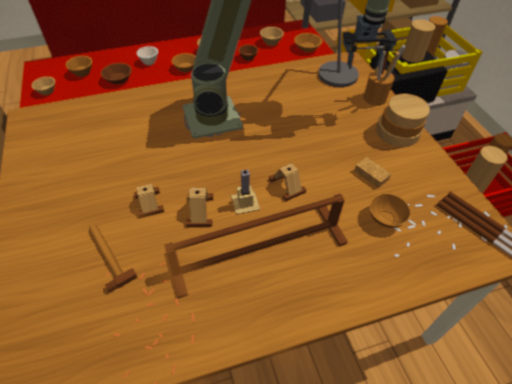

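The top view shows three stands, with tops near (218,218), (312,210) and (357,234), and the holder with the probe at (265,208). The bar runs from (190,158) to (350,150), and the bowl, mallet and block stand clear. The scene view confirms three stands, near (147,190), (198,196) and (291,172), with the probe at (244,185).

```bash
cat > h.py <<'E'
import numpy as np, cv2
from scipy.spatial.transform import Rotation as R
from workcell import state, grab_frame, camera_model
def rpy(a): return R.from_euler('xyz',a,degrees=True).as_matrix()
def cam(n,s=None):
    m=camera_model(n)
    if n=="wrist":
        M=np.array(m["mount"]); T=np.eye(4); T[:3,:3]=rpy(s["ee_rot"]); T[:3,3]=s["ee_pos"]
        W=T@M; return m,W[:3,3],W[:3,:3]
    return m,np.array(m["origin"]),rpy(m["rotation"])
def ray(c,px):
    m,o,Rm=c
    K=np.array([[m["fx"],0,m["cx"]],[0,m["fy"],m["cy"]],[0,0,1.]])
    u=cv2.undistortPoints(np.array(px,float).reshape(-1,1,2),K,np.array(m["dist"])).reshape(-1,2)
    d=np.c_[u[:,0],-u[:,1],-np.ones(len(u))]@Rm.T
    return o,d/np.linalg.norm(d,axis=1)[:,None]
def onz(c,px,z):
    o,d=ray(c,px); return o+d*((z-o[2])/d[:,2])[:,None]
def proj(c,P):
    m,o,Rm=c
    K=np.array([[m["fx"],0,m["cx"]],[0,m["fy"],m["cy"]],[0,0,1.]])
    q=(np.atleast_2d(P)-o)@Rm*[1,-1,-1]
    return cv2.projectPoints(q,np.zeros(3),np.zeros(3),K,np.array(m["dist"]))[0].reshape(-1,2)
def tri(c1,p1,c2,p2):
    o1,d1=ray(c1,p1);o2,d2=ray(c2,p2);d1=d1[0];d2=d2[0]
    t=np.linalg.lstsq(np.c_[d1,-d2],o2-o1,rcond=None)[0]
    a=o1+t[0]*d1;b=o2+t[1]*d2; return (a+b)/2,np.linalg.norm(a-b)
def pale(im):
    hsv=cv2.cvtColor(im,cv2.COLOR_RGB2HSV); return hsv
E
python3 - <<'E'
import cv2
for n,(x,y,w,h) in {"top":(185,130,200,125),"scene":(120,150,200,100)}.items():
    im=cv2.imread(f"pics/{n}0.png")[y:y+h,x:x+w]
    cv2.imwrite(f"pics/{n}0c.png",cv2.resize(im,None,fx=4,fy=4,interpolation=cv2.INTER_CUBIC))
E
```

```text
(no output)
```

View pics/top0c.png

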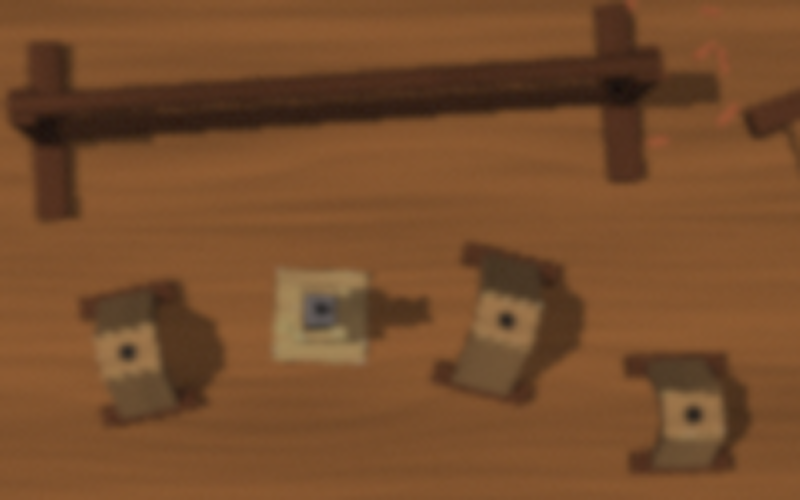

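View pics/scene0c.png

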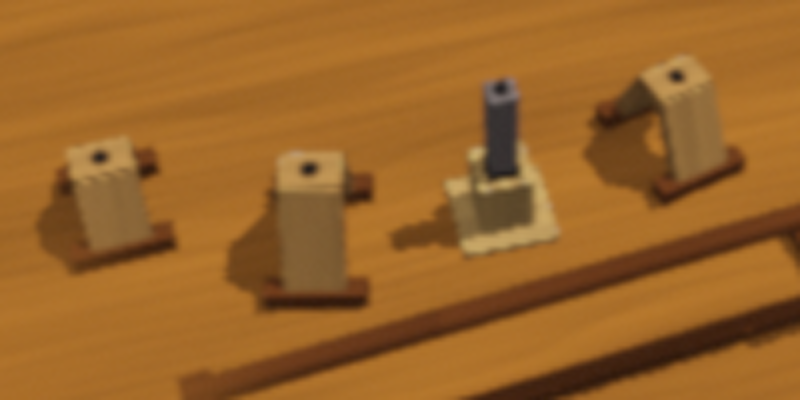

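The 4x crops show the dots clearly: in top at (216.5,217.5), (311.5,210) and (358,233.5), in scene at (289,169), (197,192) and (145,189). The right one in the top view is the lowest. The probe stands in the well with its end piece at about (265,207) in top.

```bash
cat >> h.py <<'E'
def dark(im,p,r=4,up=8):
    p=np.array(p,float)
    g=cv2.cvtColor(im,cv2.COLOR_RGB2GRAY).astype(float)
    q=cv2.getRectSubPix(g.astype(np.float32),(2*r+1,2*r+1),(float(p[0]),float(p[1])))
    w=np.clip(np.percentile(q,55)*0.75-q,0,None); ys,xs=np.mgrid[-r:r+1,-r:r+1]
    return p+[(w*xs).sum()/w.sum(),(w*ys).sum()/w.sum()]
E
python3 - <<'E'
from h import *
t=cv2.imread("pics/top0.png")[:,:,::-1];s=cv2.imread("pics/scene0.png")[:,:,::-1]
ct=cam("top");cs=cam("scene")
for n,a,b in(("L",(216.5,217.4),(289,169)),("M",(311.5,210),(197,191.8)),("R",(358,233.3),(144.8,189))):
    pa=dark(t,a);pb=dark(s,b);P,e=tri(ct,pa,cs,pb);print(n,pa,pb,P.round(1),round(e,1))
print("probe top",tri(ct,(265.2,207.2),cs,(245,172.3)))
def c(x,y): return (185+x/4-.4,130+y/4-.4)
print("holder foot",onz(ct,[c(275,267),c(366,270),c(366,363),c(272,360)],8).round(1))
# runner ends at z=18 (top edges), centre of the short ends
for n,q in(("L",[(82,307),(180,290),(105,417),(207,399)]),("M",[(465,253),(562,276),(434,374),(533,397)]),("R",[(626,365),(727,362),(630,463),(733,461)])):
    P=onz(ct,[c(*i) for i in q],16); 
    for i in(0,2):
        d=P[i+1]-P[i];print(n,P[i:i+2,:2].round(0).tolist(),"len",np.linalg.norm(d).round(0),"dir",np.degrees(np.arctan2(d[1],d[0])).round(1))
    print(P.mean(0).round(1), np.linalg.norm((P[0]+P[1]-P[2]-P[3])/2)+20)
# bar profile in top & scene
g=cv2.cvtColor(t,cv2.COLOR_RGB2GRAY)
for x in(225,265,305): print(x,g[140:170,x])
print("bar approx",onz(ct,[(225,154.5),(305,150.3)],145).round(1))
E
```

```text
L [216.46472394 217.59200513] [288.67936508 168.64285714] [433.5 163.5  86. ] 1.0
M [311.17992424 209.69507576] [196.79788131 191.77600893] [ 452.4 -150.8   98.9] 0.4
R [357.94442548 233.22239586] [144.47458038 188.86983338] [ 371.2 -306.9   75.3] 0.7
probe top (array([462.30754064,   1.9739686 , 150.06725065]), np.float64(3.4825914060177596))
holder foot [[506.7  41.2   8. ]
 [502.3 -39.    8. ]
 [420.5 -37.    8. ]
 [424.9  45.4   8. ]]
L [[475.0, 211.0], [488.0, 125.0]] len 87.0 dir -81.4
L [[378.0, 192.0], [392.0, 103.0]] len 90.0 dir -81.2
[433.2 157.5  16. ] 118.19392397309903
M [[515.0, -126.0], [493.0, -210.0]] len 87.0 dir -104.7
M [[410.0, -96.0], [388.0, -182.0]] len 88.0 dir -104.3
[ 451.2 -153.5   16. ] 129.14450988977467
R [[414.0, -264.0], [414.0, -352.0]] len 88.0 dir -89.6
R [[329.0, -264.0], [328.0, -354.0]] len 90.0 dir -90.2
[ 371.3 -308.3   16. ] 105.38702623980872
225 [94 93 93 91 88 88 89 91 92 89 81 64 53 52 50 50 50 52 43 37 34 34 42 59
 80 87 87 88 90 92]
265 [ 94  92  91  93  94  92  88  81  69  55  51  53  51  48  49  45  38  35
  37  39  52  72  87  91  94  95  97 100  99  96]
305 [ 94  96  96  95  88  73  56  49  51  50  46  45  47  41  37  37  35  46
  67  86  93  92  94  95  97  98 100  97  97  96]
bar approx [[ 634.6  126.2  145. ]
 [ 642.5 -132.   145. ]]
```

Heights match: right is stand1 (75.3), left is stand2 (86), middle is stand3 (98.9), and stand4 is absent. Next I move over the holder for a close look.

```bash
cat >> h.py <<'E'
def go(x,y,z,yaw,roll=180.,pitch=0.):
    s=state(); A=rpy(s["ee_rot"]); B=rpy([roll,pitch,yaw])
    rv=R.from_matrix(A.T@B).as_rotvec(degrees=True); d=A.T@(np.array([x,y,z])-s["ee_pos"])
    print("row",rv.round(2).tolist(),d.round(1).tolist(),"rows>=",int(np.ceil(max(np.linalg.norm(d)/50,np.linalg.norm(rv)/8.59))))
E
python3 -c "
from h import *
go(463,3,230,177.5)"
```

```text
row [-0.07, -0.01, -10.49] [-450.5, -467.6, -16.1] rows>= 13
```

{"method": "carry_out", "body": {
  "commands": [
    [0,0,-10.5,-450.5,-467.5,-16,1],
    [0,0,-10.5,-450.5,-467.5,-16,1],
    [0,0,-10.5,-450.5,-467.5,-16,1],
    [0,0,-10.5,-450.5,-467.5,-16,1],
    [0,0,-10.5,-450.5,-467.5,-16,1],
    [0,0,-10.5,-450.5,-467.5,-16,1],
    [0,0,-10.5,-450.5,-467.5,-16,1],
    [0,0,-10.5,-450.5,-467.5,-16,1],
    [0,0,-10.5,-450.5,-467.5,-16,1],
    [0,0,-10.5,-450.5,-467.5,-16,1],
    [0,0,-10.5,-450.5,-467.5,-16,1],
    [0,0,-10.5,-450.5,-467.5,-16,1],
    [0,0,-10.5,-450.5,-467.5,-16,1],
    [0,0,-10.5,-450.5,-467.5,-16,1],
    [0,0,-10.5,-450.5,-467.5,-16,1],
    [0,0,-10.5,-450.5,-467.5,-16,1],
    [0,0,-10.5,-450.5,-467.5,-16,1],
    [0,0,-10.5,-450.5,-467.5,-16,1],
    [0,0,-10.5,-450.5,-467.5,-16,1],
    [0,0,-10.5,-450.5,-467.5,-16,1]
  ]
}}

```text
time_s: 2.15
ee_pos: [463.0, 4.0, 230.0]
ee_rot: [180.0, 0.0, 177.6]
force: [0.3, 0.0, 0.2]
gripper_width: 90.9
gripper_force: 0.0
```

```bash
python3 - <<'E'
from h import *
s=state(); im=grab_frame("wrist"); np.save("w1.npy",{k:s[k] for k in("ee_pos","ee_rot")},allow_pickle=True)
print(s["ee_pos"],s["ee_rot"],s["time_s"])
cv2.imwrite("pics/w1.png",im[:,:,::-1])
c=cam("wrist",s); print(proj(c,[[463,3,157],[463,3,62],[463,3,8]]))
E
```

```text
[462.96366686   4.01608107 230.03736933] [1.79994523e+02 1.02062458e-02 1.77569139e+02] 2.15
[[258.7196519  201.72570582]
 [258.70393501 171.63624892]
 [258.69819055 160.62825227]]
```

View pics/w1.png

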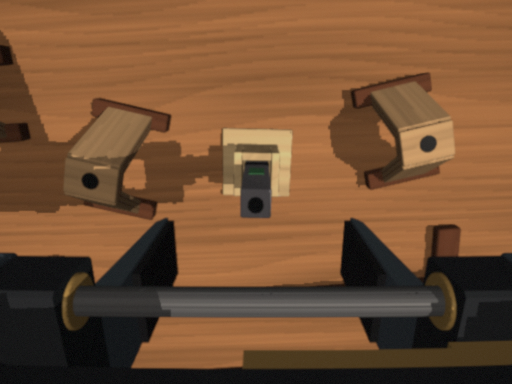

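The wrist view shows the probe end piece at (256,204) with the holder foot corners at about (223,129), (292,130), (290,195) and (223,194). The dots of stand2 at (428,144) and stand3 at (90,181) are visible too.

```bash
python3 - <<'E'
from h import *
s=np.load("w1.npy",allow_pickle=True).item(); c=cam("wrist",s)
im=cv2.imread("pics/w1.png")[:,:,::-1]
print("s2",onz(c,[dark(im,(428,144),10)],87),"s3",onz(c,[dark(im,(90,181),10)],99))
hsv=cv2.cvtColor(im,cv2.COLOR_RGB2HSV)
# end piece: low saturation dark
m=((hsv[...,1]<110)&(hsv[...,2]<110)).astype(np.uint8); m[:,:200]=0;m[:,320:]=0;m[:188]=0;m[225:]=0
P=cv2.minAreaRect(cv2.findNonZero(m)); print(P)
print("probe dot",onz(c,[dark(im,(256,205),7)],157))
# holder foot
w=((hsv[...,0]>18)&(hsv[...,0]<35)&(hsv[...,2]>130)).astype(np.uint8); w[:,:205]=0;w[:,310:]=0;w[:115]=0;w[205:]=0
k=cv2.minAreaRect(cv2.findNonZero(w)); b=cv2.boxPoints(k); print(k); print(onz(c,b,10).round(1))
print(onz(c,[(223,129),(292,130),(290,195),(223,194)],10).round(1))
print(onz(c,[(241,217),(271,217),(271,196),(241,196)],157).round(1))
print(hsv[140,230],hsv[205,246],hsv[205,256])
E
```

```text
s2 [[436.31723315 161.15472278  87.        ]] s3 [[ 455.73465038 -152.69627302   99.        ]]
((255.5, 202.5), (29.0, 29.0), 90.0)
probe dot [[465.04883068   0.5858996  157.        ]]
((255.23529052734375, 162.94117736816406), (68.41327667236328, 60.743621826171875), 4.39870548248291)
[[497.  -46.1  10. ]
 [425.6 -35.4  10. ]
 [434.8  41.7  10. ]
 [507.   35.2  10. ]]
[[424.4 -35.8  10. ]
 [428.8  42.2  10. ]
 [506.   38.8  10. ]
 [501.4 -41.4  10. ]]
[[474.7 -11.  157. ]
 [475.7  11.8 157. ]
 [458.9  12.4 157. ]
 [457.9 -10.1 157. ]]
[ 18 106 211] [ 0 12 65] [15 36 14]
```

{"method": "carry_out", "body": {
  "commands": [
    [0,0,0.5,-2,-3,40,1],
    [0,0,0.5,-2,-3,80,1],
    [0,0,0.5,-2,-3,110,1],
    [0,0,0.5,-2,-3,125,1],
    [0,0,0.5,-2,-3,134,1],
    [0,0,0.5,-2,-3,134,1],
    [0,0,0.5,-2,-3,134,1],
    [0,0,0.5,-2,-3,134,-1],
    [0,0,0.5,-2,-3,134,-1],
    [0,0,0.5,-2,-3,134,-1],
    [0,0,0.5,-2,-3,134,-1],
    [0,0,0.5,-2,-3,134,-1],
    [0,0,0.5,-2,-3,134,-1],
    [0,0,0.5,-2,-3,134,-1],
    [0,0,0.5,-2,-3,134,-1],
    [0,0,0.5,-2,-3,134,-1]
  ],
  "force": 25
}}

```text
time_s: 3.8
ee_pos: [465.0, 0.4, 95.9]
ee_rot: [180.0, -0.0, 177.0]
force: [0.7, 0.4, 0.1]
gripper_width: 23.8
gripper_force: 25.0
```

{"method": "carry_out", "body": {
  "commands": [
    [0,0,0,0,0,-30,-1],
    [0,0,0,0,0,-70,-1],
    [0,0,0,0,0,-110,-1],
    [0,0,0,0,0,-150,-1],
    [0,0,0,0,0,-155,-1],
    [0,0,0,0,0,-155,-1]
  ]
}}

```text
time_s: 4.4
ee_pos: [465.3, 0.4, 251.7]
ee_rot: [180.0, 0.1, 177.0]
force: [-1.1, 0.0, -1.3]
gripper_width: 24.2
gripper_force: 25.0
```

```bash
python3 - <<'E'
from h import *
s=state();print(s["ee_pos"],s["force"],s["gripper_width"])
go(371,-307,250,177)
E
```

```text
[4.65336114e+02 3.82147891e-01 2.51660246e+02] [-1.06452282  0.00176408 -1.28123384] 24.221494029430946
row [0.01, 0.12, 0.01] [78.2, -311.9, 1.4] rows>= 7
```

{"method": "carry_out", "body": {
  "commands": [
    [0,0,0,78,-312,1,-1],
    [0,0,0,78,-312,1,-1],
    [0,0,0,78,-312,1,-1],
    [0,0,0,78,-312,1,-1],
    [0,0,0,78,-312,1,-1],
    [0,0,0,78,-312,1,-1],
    [0,0,0,78,-312,1,-1],
    [0,0,0,78,-312,1,-1],
    [0,0,0,78,-312,1,-1],
    [0,0,0,78,-312,1,-1],
    [0,0,0,78,-312,1,-1]
  ]
}}

```text
time_s: 5.5
ee_pos: [371.1, -305.8, 249.5]
ee_rot: [179.9, -0.0, 177.1]
force: [-0.2, -0.2, -1.8]
gripper_width: 23.8
gripper_force: 25.0
```

```bash
python3 - <<'E'
from h import *
s=state(); im=grab_frame("wrist"); np.save("w2.npy",{k:s[k] for k in("ee_pos","ee_rot")},allow_pickle=True)
print(s["ee_pos"],s["ee_rot"],s["time_s"])
cv2.imwrite("pics/w2.png",im[:,:,::-1])
c=cam("wrist",s); print(proj(c,[s["ee_pos"]-[0,0,89],[371,-307,75]]))
E
```

```text
[ 371.05365785 -305.84507021  249.49616938] [ 1.79947719e+02 -3.54333958e-02  1.77107621e+02] 5.5
[[259.88009721 195.25029377]
 [258.41371887 170.20349195]]
```

View pics/w2.png

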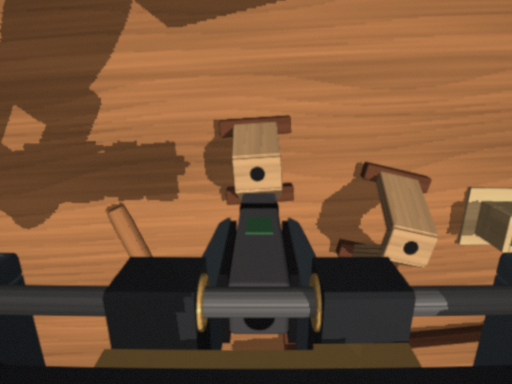

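Stand1's dot is at (257.5,173.5), close to the predicted (258.4,170.2). The probe sits squarely in the fingers just above it, so I go down.

{"method": "carry_out", "body": {
  "commands": [
    [0,0,0,-1.5,-1,40,-1],
    [0,0,0,-1.5,-1,70,-1],
    [0,0,0,-1.5,-1,78,-1],
    [0,0,0,-1.5,-1,81,-1],
    [0,0,0,-1.5,-1,83,-1],
    [0,0,0,-1.5,-1,84,-1],
    [0,0,0,-1.5,-1,85,-1],
    [0,0,0,-1.5,-1,85,-1],
    [0,0,0,-1.5,-1,85,-1]
  ]
}}

```text
time_s: 6.45
ee_pos: [372.4, -308.4, 165.3]
ee_rot: [-180.0, 0.0, 177.0]
force: [-0.8, 0.2, -0.5]
gripper_width: 23.8
gripper_force: 25.0
```

{"method": "carry_out", "body": {
  "commands": [
    [0,0,0,0,0,1,-1],
    [0,0,0,0,0,2,-1],
    [0,0,0,0,0,2.5,-1],
    [0,0,0,0,0,2.5,-1],
    [0,0,0,0,0,2.5,-1],
    [0,0,0,0,0,2.5,-1]
  ]
}}

```text
time_s: 7.05
ee_pos: [372.4, -308.4, 163.8]
ee_rot: [-180.0, 0.1, 177.0]
force: [-0.8, 0.9, 7.3]
gripper_width: 23.8
gripper_force: 25.0
```

{"method": "carry_out", "body": {
  "commands": [
    [0,0,0,0,0,0,-1],
    [0,0,0,0,0,0,-1],
    [0,0,0,0,0,0,-1],
    [0,0,0,0,0,-30,-1],
    [0,0,0,0,0,-70,-1],
    [0,0,0,0,0,-90,-1],
    [0,0,0,0,0,-90,-1]
  ]
}}

```text
time_s: 7.75
ee_pos: [373.6, -309.4, 255.4]
ee_rot: [-179.8, 0.3, 177.0]
force: [-0.3, -0.6, -1.6]
gripper_width: 23.7
gripper_force: 25.0
```

```bash
python3 - <<'E'
from h import *
t=grab_frame("top");sc=grab_frame("scene")
cv2.imwrite("pics/t3.png",t[:,:,::-1]);cv2.imwrite("pics/s3.png",sc[:,:,::-1])
ct=cam("top");cs=cam("scene")
for n,a,b in(("2",(216.5,217.4),(289,169)),("3",(311.5,210),(197,191.8))):
    pa=dark(t,a);pb=dark(sc,b);P,e=tri(ct,pa,cs,pb);print(n,pa,pb,P.round(1),round(e,1))
s=state();print(s["ee_pos"],s["force"]); go(435,162.5,260,177)
E
```

```text
2 [216.46031082 217.6075514 ] [288.67405063 168.62737342] [433.4 163.6  86. ] 1.0
3 [311.18758782 209.68009368] [196.79752014 191.77003894] [ 452.4 -150.8   99. ] 0.4
[ 371.90118538 -307.89195858  251.61681583] [-0.62621616  0.40999353 -1.75011484]
row [0.04, -0.04, 0.0] [-38.4, 473.1, -8.1] rows>= 10
```

{"method": "carry_out", "body": {
  "commands": [
    [0,0,0,-38.5,473,-8,-1],
    [0,0,0,-38.5,473,-8,-1],
    [0,0,0,-38.5,473,-8,-1],
    [0,0,0,-38.5,473,-8,-1],
    [0,0,0,-38.5,473,-8,-1],
    [0,0,0,-38.5,473,-8,-1],
    [0,0,0,-38.5,473,-8,-1],
    [0,0,0,-38.5,473,-8,-1],
    [0,0,0,-38.5,473,-8,-1],
    [0,0,0,-38.5,473,-8,-1],
    [0,0,0,-38.5,473,-8,-1],
    [0,0,0,-38.5,473,-8,-1],
    [0,0,0,-38.5,473,-8,-1],
    [0,0,0,-38.5,473,-8,-1],
    [0,0,0,-38.5,473,-8,-1]
  ]
}}

```text
time_s: 9.35
ee_pos: [435.3, 161.1, 260.4]
ee_rot: [-180.0, -0.0, 176.9]
force: [-0.5, 0.2, -1.0]
gripper_width: 23.8
gripper_force: 25.0
```

```bash
python3 - <<'E'
from h import *
s=state(); im=grab_frame("wrist"); print(s["ee_pos"],s["force"])
c=cam("wrist",s); p=proj(c,[435,162,87])[0]; d=dark(im,p,9); d=dark(im,d,9); print(p,d,onz(c,[d],87).round(1))
t=grab_frame("top");print(dark(t,(216.5,217.4)))
cv2.imwrite("pics/w4.png",im[:,:,::-1])
go(435,162.5,180,177)
E
```

```text
[435.34516277 161.14978364 260.40546069] [-0.54805167  0.17303511 -1.00196528]
[260.49180279 169.98291103] [259.72393028 171.46541142] [[436.5 161.1  87. ]]
[219.00065955 215.85731738]
row [0.01, 0.01, -0.07] [0.5, 1.0, 80.5] rows>= 2
```

{"method": "carry_out", "body": {
  "commands": [
    [0,0,0,0,1,40,-1],
    [0,0,0,0,1,70,-1],
    [0,0,0,0,1,79,-1],
    [0,0,0,0,1,82,-1],
    [0,0,0,0,1,83,-1],
    [0,0,0,0,1,84,-1],
    [0,0,0,0,1,85,-1],
    [0,0,0,0,1,86,-1],
    [0,0,0,0,1,86.5,-1],
    [0,0,0,0,1,86.5,-1],
    [0,0,0,0,1,86.5,-1]
  ]
}}

```text
time_s: 10.55
ee_pos: [436.2, 163.4, 175.7]
ee_rot: [179.9, 0.1, 177.0]
force: [-0.7, -0.2, 6.9]
gripper_width: 24.0
gripper_force: 25.0
```

{"method": "carry_out", "body": {
  "commands": [
    [0,0,0,0,0,0,-1],
    [0,0,0,0,0,0,-1],
    [0,0,0,0,0,0,-1],
    [0,0,0,0,0,-30,-1],
    [0,0,0,0,0,-70,-1],
    [0,0,0,0,0,-95,-1],
    [0,0,0,0,0,-95,-1],
    [0,0,0,0,0,-95,-1]
  ]
}}

```text
time_s: 11.35
ee_pos: [435.3, 163.1, 268.8]
ee_rot: [180.0, 0.0, 177.0]
force: [0.1, -0.2, -3.0]
gripper_width: 24.1
gripper_force: 25.0
```

```bash
python3 - <<'E'
from h import *
t=grab_frame("top");sc=grab_frame("scene")
ct=cam("top");cs=cam("scene")
for n,a,b in(("1",(358,233.3),(144.8,189)),("3",(311.5,210),(197,191.8))):
    pa=dark(t,a);pb=dark(sc,b);P,e=tri(ct,pa,cs,pb);print(n,pa,pb,P.round(1),round(e,1))
s=state();print(s["ee_pos"],s["force"]); go(454,-151.5,272,177)
E
```

```text
1 [357.93313174 233.22667859] [144.34665086 188.7213324 ] [ 371.2 -307.    76. ] 0.3
3 [311.2020934  209.68921095] [196.78072452 191.77250765] [ 452.4 -150.8   98.9] 0.4
[434.53250572 162.85273575 267.41039796] [ 1.11153464 -0.284174   -1.72301496]
row [-0.06, -0.16, 0.01] [-35.8, -312.9, -4.4] rows>= 7
```

{"method": "carry_out", "body": {
  "commands": [
    [0,0,0,-36,-313,-4.5,-1],
    [0,0,0,-36,-313,-4.5,-1],
    [0,0,0,-36,-313,-4.5,-1],
    [0,0,0,-36,-313,-4.5,-1],
    [0,0,0,-36,-313,-4.5,-1],
    [0,0,0,-36,-313,-4.5,-1],
    [0,0,0,-36,-313,-4.5,-1],
    [0,0,0,-36,-313,-4.5,-1],
    [0,0,0,-36,-313,-4.5,-1],
    [0,0,0,-36,-313,-4.5,-1],
    [0,0,0,-36,-313,-4.5,-1],
    [0,0,0,-36,-313,-4.5,-1]
  ]
}}

```text
time_s: 12.65
ee_pos: [455.1, -150.2, 273.5]
ee_rot: [180.0, 0.0, 177.1]
force: [0.6, 0.4, -1.4]
gripper_width: 23.6
gripper_force: 25.0
```

```bash
python3 - <<'E'
from h import *
s=state(); im=grab_frame("wrist"); print(s["ee_pos"],s["force"])
c=cam("wrist",s); p=proj(c,[454,-151.5,99])[0]; d=dark(im,p,9); d=dark(im,d,9); print(p,d,onz(c,[d],99).round(1))
E
```

```text
[ 455.13396002 -150.2403207   273.49431243] [ 0.56530543  0.41380707 -1.36236752]
[258.37901651 169.06098206] [257.4668843  170.78416247] [[ 455.8 -152.5   99. ]]
```

{"method": "carry_out", "body": {
  "commands": [
    [0,0,0,0,-1.5,40,-1],
    [0,0,0,0,-1.5,70,-1],
    [0,0,0,0,-1.5,80,-1],
    [0,0,0,0,-1.5,83,-1],
    [0,0,0,0,-1.5,84,-1],
    [0,0,0,0,-1.5,85,-1],
    [0,0,0,0,-1.5,86,-1],
    [0,0,0,0,-1.5,87,-1],
    [0,0,0,0,-1.5,87.5,-1],
    [0,0,0,0,-1.5,87.5,-1],
    [0,0,0,0,-1.5,87.5,-1]
  ]
}}

```text
time_s: 13.8
ee_pos: [455.6, -153.0, 187.8]
ee_rot: [-180.0, 0.2, 177.0]
force: [-1.3, 0.5, 6.3]
gripper_width: 24.1
gripper_force: 25.0
```

{"method": "carry_out", "body": {
  "commands": [
    [0,0,0,0,0,0,-1],
    [0,0,0,0,0,0,-1],
    [0,0,0,0,0,0,-1],
    [0,0,0,0,0,-30,-1],
    [0,0,0,0,0,-70,-1],
    [0,0,0,0,0,-70,-1],
    [0,0,0,-1.5,50,-70,-1],
    [0,0,0,-1.5,100,-70,-1],
    [0,0,0,-1.5,140,-70,-1],
    [0,0,0,-1.5,153,-70,-1],
    [0,0,0,-1.5,153,-70,-1],
    [0,0,0,-1.5,153,-70,-1],
    [0,0,0,-1.5,153,-70,-1],
    [0,0,0,-1.5,153,-70,-1],
    [0,0,0,-1.5,153,-70,-1]
  ]
}}

```text
time_s: 15.3
ee_pos: [464.5, -1.0, 255.9]
ee_rot: [-180.0, -0.0, 176.9]
force: [0.2, 0.6, -1.4]
gripper_width: 23.9
gripper_force: 25.0
```

```bash
python3 - <<'E'
from h import *
s=state();print(s["ee_pos"],s["ee_rot"],s["force"]); go(465,0.4,175,177)
im=grab_frame("wrist");c=cam("wrist",s)
cv2.imwrite("pics/w5.png",cv2.resize(im[100:260,180:340,::-1],None,fx=4,fy=4,interpolation=cv2.INTER_CUBIC))
print(proj(c,[s["ee_pos"]-[0,0,89],[465,.4,62]]))
E
```

```text
[464.50010193  -0.96526316 255.90720129] [-1.79996638e+02 -7.82632346e-04  1.76917117e+02] [ 0.22013739  0.64370204 -1.39720952]
row [-0.0, -0.0, -0.08] [-0.4, 1.4, 80.9] rows>= 2
[[259.98159495 195.18233025]
 [260.91411562 166.31726361]]
```

View pics/w5.png

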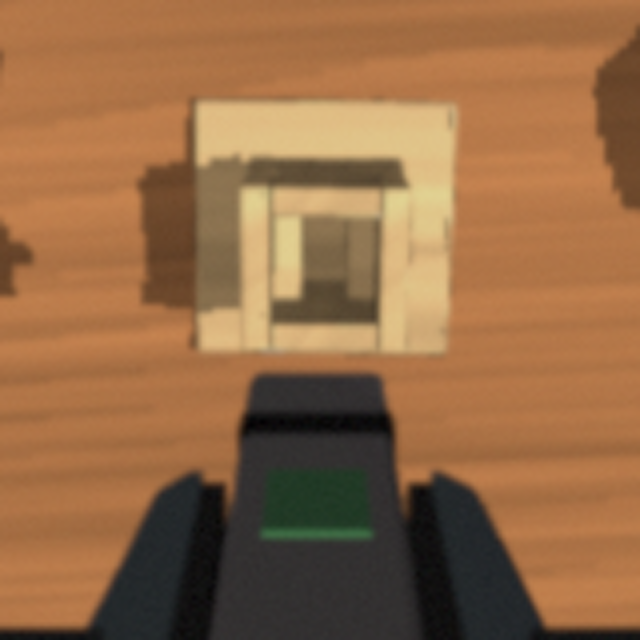

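The probe is upright in the fingers. The well opening centres at about (261.4,167.2), against the predicted (260.9,166.3), so it is aligned and I lower the probe.

{"method": "carry_out", "body": {
  "commands": [
    [0,0,0,-0.5,1.5,40,-1],
    [0,0,0,-0.5,1.5,80,-1],
    [0,0,0,-0.5,1.5,90,-1],
    [0,0,0,-0.5,1.5,95,-1],
    [0,0,0,-0.5,1.5,95,-1],
    [0,0,0,-0.5,1.5,95,-1],
    [0,0,0,-0.5,1.5,95,-1]
  ]
}}

```text
time_s: 16.05
ee_pos: [466.1, 1.3, 162.4]
ee_rot: [180.0, 0.2, 177.0]
force: [-0.0, 1.0, -1.2]
gripper_width: 24.0
gripper_force: 25.0
```

{"method": "carry_out", "body": {
  "commands": [
    [0,0,0,0.5,-0.5,10,-1],
    [0,0,0,0.5,-0.5,20,-1],
    [0,0,0,0.5,-0.5,30,-1],
    [0,0,0,0.5,-0.5,36,-1],
    [0,0,0,0.5,-0.5,36,-1]
  ]
}}

```text
time_s: 16.55
ee_pos: [463.6, 0.9, 123.6]
ee_rot: [180.0, -0.2, 177.0]
force: [0.2, -0.8, -2.2]
gripper_width: 23.8
gripper_force: 25.0
```

{"method": "carry_out", "body": {
  "commands": [
    [0,0,0,-0.5,0,8,-1],
    [0,0,0,-0.5,0,14,-1],
    [0,0,0,-0.5,0,20,-1],
    [0,0,0,-0.5,0,25,-1],
    [0,0,0,-0.5,0,27,-1],
    [0,0,0,-0.5,0,27.5,-1],
    [0,0,0,-0.5,0,27.5,-1]
  ]
}}

```text
time_s: 17.25
ee_pos: [465.2, 0.9, 97.5]
ee_rot: [180.0, 0.0, 177.0]
force: [0.2, 0.4, -1.5]
gripper_width: 24.0
gripper_force: 25.0
```

{"method": "carry_out", "body": {
  "commands": [
    [0,0,0,0,0,1,-1],
    [0,0,0,0,0,1.5,-1],
    [0,0,0,0,0,1.5,-1],
    [0,0,0,0,0,1.5,-1],
    [0,0,0,0,0,1.5,1],
    [0,0,0,0,0,1.5,1],
    [0,0,0,0,0,1.5,1],
    [0,0,0,0,0,1.5,1],
    [0,0,0,0,0,1.5,1],
    [0,0,0,0,0,1.5,1],
    [0,0,0,0,0,1.5,1],
    [0,0,0,0,0,-30,1],
    [0,0,0,0,0,-70,1],
    [0,0,0,0,0,-110,1],
    [0,0,0,0,0,-150,1],
    [0,0,0,0,0,-170,1],
    [0,0,0,0,0,-170,1]
  ]
}}

```text
time_s: 18.95
ee_pos: [466.8, 0.8, 270.6]
ee_rot: [180.0, 0.4, 177.0]
force: [0.1, 0.4, -0.5]
gripper_width: 91.6
gripper_force: 0.0
```

```bash
python3 - <<'E'
from h import *
s=state(); im=grab_frame("wrist"); print(s["ee_pos"],s["ee_rot"],s["gripper_width"],s["time_s"])
np.save("w6.npy",{k:s[k] for k in("ee_pos","ee_rot")},allow_pickle=True); cv2.imwrite("pics/w6.png",im[:,:,::-1])
c=cam("wrist",s);p=proj(c,[465,.6,157])[0];d=dark(im,p,7);print(p,d,onz(c,[d],157))
go(435,162,230,9-180)
E
```

```text
[466.75205624   0.82439574 270.57077025] [179.98267915   0.41599251 177.00198136] 91.60505371050705 18.95
[259.47455699 183.7101586 ] [258.44761022 184.70898488] [[ 4.65850999e+02 -3.31669021e-01  1.57000000e+02]]
row [-0.01, 0.15, -11.99] [39.0, 159.3, 38.2] rows>= 4
```

View pics/w6.png

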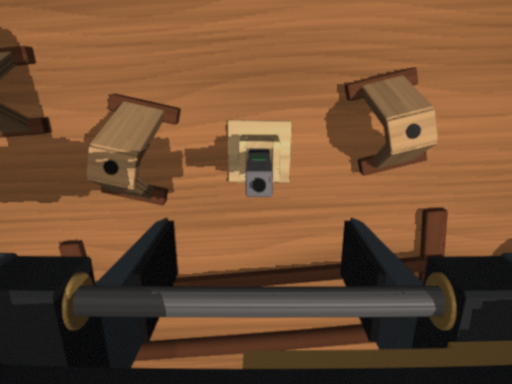

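Probe is fully down, its end piece at (258.5,184.7). Both nearer stands are in place, and the rail bar shows at about row 275. Now a close look at the bar.

{"method": "carry_out", "body": {
  "commands": [
    [0,0,-5,-165,-12,-30,1],
    [0,0,-5,-165,-12,-30,1],
    [0,0,-5,-165,-12,-30,1],
    [0,0,-5,-165,-12,-30,1],
    [0,0,-5,-165,-12,-30,1],
    [0,0,-5,-165,-12,-30,1],
    [0,0,-5,-165,-12,-30,1],
    [0,0,-5,-165,-12,-30,1]
  ]
}}

```text
time_s: 19.8
ee_pos: [627.9, -19.5, 297.5]
ee_rot: [180.0, -0.0, -178.0]
force: [-0.7, -0.1, -0.6]
gripper_width: 91.2
gripper_force: 0.0
```

```bash
python3 - <<'E'
from h import *
s=state(); im=grab_frame("wrist"); print(s["ee_pos"],s["ee_rot"],s["time_s"])
np.save("w7.npy",{k:s[k] for k in("ee_pos","ee_rot")},allow_pickle=True); cv2.imwrite("pics/w7.png",im[:,:,::-1])
c=cam("wrist",s);print(proj(c,[[638,0,150],[642,-130,150],[634,126,150]]))
E
```

```text
[627.85939224 -19.54411411 297.51337983] [ 1.79991730e+02 -3.74645316e-02 -1.77984103e+02] 19.8
[[279.65854124 187.68495933]
 [145.92122812 187.06012203]
 [408.47361482 188.22494661]]
```

View pics/w7.png

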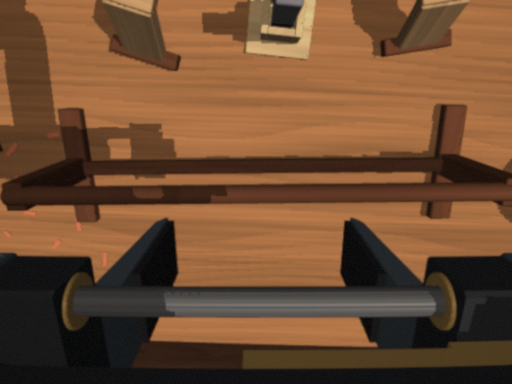

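The bar spans about rows 183–204, with the low stretcher at about row 165. The feet are centred near columns 79 and 445.

```bash
python3 - <<'E'
from h import *
s=np.load("w7.npy",allow_pickle=True).item(); c=cam("wrist",s)
im=cv2.imread("pics/w7.png"); g=cv2.GaussianBlur(cv2.cvtColor(im,cv2.COLOR_BGR2GRAY),(5,1),0).astype(float)
P=[]
for x in range(120,420,20):
    d=np.diff(g[174:215,x]); a=174+.5+np.argmin(d[:18]); b=174.5+np.argmax(d[18:])+18
    if x in(120,260,400): print(x,a,b)
    A,B=onz(c,[(x,a),(x,b)],140); P.append((A+B)/2)
P=np.array(P); k=np.polyfit(P[:,1],P[:,0],1); print("bar x = %.2f + %.4f y"%(k[1],k[0]),"res",np.std(P[:,0]-np.polyval(k,P[:,1])).round(2),"yaw",-np.degrees(np.arctan(k[0])))
F=onz(c,[(78,165),(445,163)],18); print("feet",F.round(1))
# top view check
t=cv2.imread("pics/top0.png"); ct=cam("top")
print("top: feet",onz(ct,[(197,162.5),(340,153)],10).round(1), "bar",onz(ct,[(225,153.6),(265,151.6),(305,149.2)],140).round(1))
E
```

```text
120 185.5 204.5
260 183.5 202.5
400 182.5 201.5
bar x = 646.88 + -0.0454 y res 0.29 yaw 2.597121031707578
feet [[ 654.1 -265.5   18. ]
 [ 633.5  232.6   18. ]]
top: feet [[ 631.7  239.5   10. ]
 [ 654.4 -270.3   10. ]] bar [[ 638.4  126.6  140. ]
 [ 642.    -3.   140. ]
 [ 647.  -132.6  140. ]]
```

```bash
python3 - <<'E'
from h import *
go(436,161,240,-171)
E
```

```text
row [0.01, -0.0, -6.98] [185.6, 187.2, 57.8] rows>= 6
```

{"method": "carry_out", "body": {
  "commands": [
    [0,0,-7,185.5,187,57.5,1],
    [0,0,-7,185.5,187,57.5,1],
    [0,0,-7,185.5,187,57.5,1],
    [0,0,-7,185.5,187,57.5,1],
    [0,0,-7,185.5,187,57.5,1],
    [0,0,-7,185.5,187,57.5,1],
    [0,0,-7,185.5,187,57.5,1],
    [0,0,-7,185.5,187,57.5,1],
    [0,0,-7,185.5,187,57.5,1],
    [0,0,-7,185.5,187,57.5,1]
  ]
}}

```text
time_s: 20.85
ee_pos: [438.2, 160.0, 240.2]
ee_rot: [-180.0, 0.1, -171.1]
force: [0.5, -0.7, 0.3]
gripper_width: 91.6
gripper_force: 0.0
```

```bash
cat >> h.py <<'E'
def stand(P,ztop,tag,side=160):
    """wrist look: dot position at its height, and strip edge yaw from the pale top face"""
    s=state(); im=grab_frame("wrist"); c=cam("wrist",s); cv2.imwrite(f"pics/{tag}.png",im[:,:,::-1])
    p=proj(c,[P[0],P[1],ztop])[0]; d=dark(im,dark(im,p,10),10); D=onz(c,[d],ztop)[0]
    hsv=cv2.cvtColor(im,cv2.COLOR_RGB2HSV)
    # dark red runners: low value, saturated, red hue, in the lower region near the stand
    m=((hsv[...,0]<9)&(hsv[...,1]>100)&(hsv[...,2]<110)).astype(np.uint8)
    r=90; x0,y0=int(d[0])-r,max(int(d[1])-r,0); q=np.zeros_like(m); q[y0:int(d[1])+45,max(x0,0):x0+2*r]=m[y0:int(d[1])+45,max(x0,0):x0+2*r]
    cs,_=cv2.findContours(cv2.morphologyEx(q,cv2.MORPH_OPEN,np.ones((3,3))),cv2.RETR_EXTERNAL,cv2.CHAIN_APPROX_NONE)
    print("t",s["time_s"],"tcp",s["ee_pos"].round(1),"yaw",s["ee_rot"][2].round(1),"dot px",d.round(1),"->",D.round(1))
    for k in sorted(cs,key=cv2.contourArea)[-2:]:
        W=onz(c,k.reshape(-1,2),18)[:,:2].astype(np.float32); (cx,cy),(w,h),a=cv2.minAreaRect(W)
        l=cv2.fitLine(W,cv2.DIST_L2,0,.01,.01).ravel()
        print("runner c",round(cx),round(cy),"size",round(w),round(h),"dir",(np.degrees(np.arctan2(l[1],l[0]))%180).round(1))
    return D
E
python3 -c "
from h import *
stand((436,161),87,'w8')"
```

```text
t 20.85 tcp [438.2 160.  240.2] yaw -171.1 dot px [261.5 173.8] -> [436.5 161.1  87. ]
```

View pics/w8.png

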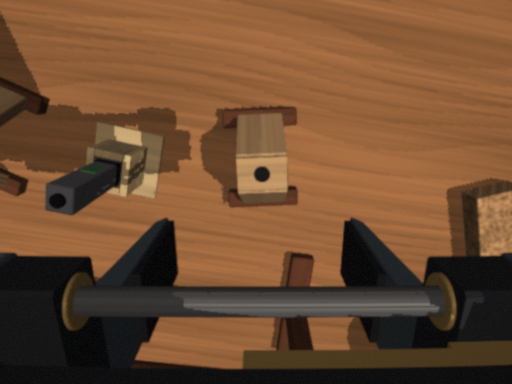

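The view shows stand2 square to the fingers, its dot at (261.5,174) and its runners level in the picture, with nothing under the fingers. Down and grip.

{"method": "carry_out", "body": {
  "commands": [
    [0,0,0,1.5,1.5,45,1],
    [0,0,0,1.5,1.5,90,1],
    [0,0,0,1.5,1.5,130,1],
    [0,0,0,1.5,1.5,155,1],
    [0,0,0,1.5,1.5,166,1],
    [0,0,0,1.5,1.5,166,1],
    [0,0,0,1.5,1.5,166,1],
    [0,0,0,1.5,1.5,166,-1],
    [0,0,0,1.5,1.5,166,-1],
    [0,0,0,1.5,1.5,166,-1],
    [0,0,0,1.5,1.5,166,-1],
    [0,0,0,1.5,1.5,166,-1],
    [0,0,0,1.5,1.5,166,-1],
    [0,0,0,1.5,1.5,166,-1],
    [0,0,0,1.5,1.5,166,-1]
  ],
  "force": 35
}}

```text
time_s: 22.4
ee_pos: [435.7, 162.0, 74.1]
ee_rot: [180.0, 0.0, -171.0]
force: [-0.5, 0.7, 1.4]
gripper_width: 50.1
gripper_force: 34.4
```

{"method": "carry_out", "body": {
  "commands": [
    [0,0,0,0,0,-20,-1],
    [0,0,0,0,0,-60,-1],
    [0,0,0,0,0,-100,-1],
    [0,0,0,0,0,-150,-1],
    [0,0,0,0,0,-190,-1],
    [0,0,0,0,0,-206,-1],
    [0,0,0,0,0,-206,-1],
    [0,0,0,0,0,-206,-1]
  ]
}}

```text
time_s: 23.2
ee_pos: [434.8, 161.6, 278.7]
ee_rot: [-180.0, -0.1, -171.0]
force: [-0.8, -0.3, -2.7]
gripper_width: 50.0
gripper_force: 34.4
```

```bash
python3 - <<'E'
from h import *
s=state();print(s["ee_pos"],s["gripper_width"]);go(640.3,134,280,-177.4)
E
```

```text
[434.81639995 161.62870793 278.73837491] 49.99174165462619
row [-0.03, -0.12, 6.4] [-198.6, -59.4, -1.6] rows>= 5
```

{"method": "carry_out", "body": {
  "commands": [
    [0,0,2,-60,-18,-1.5,-1],
    [0,0,4,-120,-36,-1.5,-1],
    [0,0,6.4,-170,-51,-1.5,-1],
    [0,0,6.4,-190,-57,-1.5,-1],
    [0,0,6.4,-198.5,-59.5,-1.5,-1],
    [0,0,6.4,-198.5,-59.5,-1.5,-1],
    [0,0,6.4,-198.5,-59.5,-1.5,-1],
    [0,0,6.4,-198.5,-59.5,-1.5,-1],
    [0,0,6.4,-198.5,-59.5,-1.5,-1],
    [0,0,6.4,-198.5,-59.5,-1.5,-1]
  ]
}}

```text
time_s: 24.2
ee_pos: [640.1, 134.6, 282.3]
ee_rot: [180.0, 0.0, -177.4]
force: [-0.4, -0.1, -1.7]
gripper_width: 49.9
gripper_force: 35.0
```

```bash
python3 - <<'E'
from h import *
s=state();print(s["ee_pos"],s["ee_rot"]);go(640.3,134,155,-177.4)
im=grab_frame("wrist"); cv2.imwrite("pics/w9.png",im[:,:,::-1])
E
```

```text
[640.0784445  134.55142024 282.25740072] [ 1.79985062e+02  4.99985308e-02 -1.77356299e+02]
row [0.01, 0.05, 0.04] [-0.1, -0.6, 127.3] rows>= 3
```

View pics/w9.png

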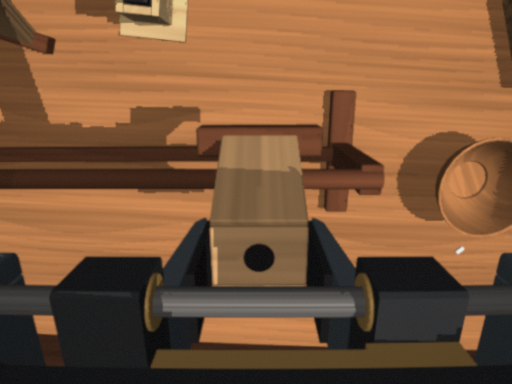

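The stand hangs level in the fingers, its dot at (259,258), with the bar behind it at rows 170–188 and the bowl well clear. Lowering over the bar.

{"method": "carry_out", "body": {
  "commands": [
    [0,0,0,0,-0.5,30,-1],
    [0,0,0,0,-0.5,60,-1],
    [0,0,0,0,-0.5,90,-1],
    [0,0,0,0,-0.5,110,-1],
    [0,0,0,0,-0.5,120,-1],
    [0,0,0,0,-0.5,124,-1],
    [0,0,0,0,-0.5,126,-1],
    [0,0,0,0,-0.5,126,-1],
    [0,0,0,0,-0.5,126,-1],
    [0,0,0,0,-0.5,126,-1]
  ]
}}

```text
time_s: 25.25
ee_pos: [641.4, 133.8, 156.4]
ee_rot: [180.0, 0.1, -177.4]
force: [-0.5, -1.0, -1.7]
gripper_width: 49.9
gripper_force: 35.0
```

{"method": "carry_out", "body": {
  "commands": [
    [0,0,0,0,0,1,-1],
    [0,0,0,0,0,2,-1],
    [0,0,0,0,0,2.5,-1],
    [0,0,0,0,0,2.5,-1],
    [0,0,0,0,0,2.5,-1]
  ]
}}

```text
time_s: 25.75
ee_pos: [640.9, 133.7, 153.1]
ee_rot: [180.0, 0.0, -177.4]
force: [-0.3, -0.1, -0.3]
gripper_width: 50.0
gripper_force: 35.0
```

{"method": "carry_out", "body": {
  "commands": [
    [0,0,0,0,0,0.8,-1],
    [0,0,0,0,0,0.8,-1],
    [0,0,0,0,0,0.8,-1],
    [0,0,0,0,0,0.8,1],
    [0,0,0,0,0,0.8,1],
    [0,0,0,0,0,0.8,1],
    [0,0,0,0,0,0.8,1],
    [0,0,0,0,0,0.8,1],
    [0,0,0,0,0,0.8,1],
    [0,0,0,0,0,-20,1],
    [0,0,0,0,0,-60,1],
    [0,0,0,0,0,-100,1],
    [0,0,0,0,0,-125,1],
    [0,0,0,0,0,-125,1],
    [0,0,0,0,0,-125,1]
  ]
}}

```text
time_s: 27.25
ee_pos: [640.8, 133.7, 277.8]
ee_rot: [180.0, 0.0, -177.4]
force: [0.2, -0.5, -1.7]
gripper_width: 91.4
gripper_force: 0.0
```

```bash
python3 - <<'E'
from h import *
D=stand((641.5,133),166,'w10')
s=state();go(455.5,-152.3,262,-14.5+180)
t=grab_frame("top");cv2.imwrite("pics/t10.png",t[:,:,::-1])
im=grab_frame("wrist")
cv2.imwrite("pics/m10.png",np.hstack([cv2.resize(im,(400,300)),cv2.resize(t[100:265,170:390],(400,300))])[:,:,::-1])
E
```

```text
t 27.25 tcp [640.8 133.7 277.8] yaw -177.4 dot px [258.8 188.7] -> [642.1 132.7 166. ]
row [-0.03, -0.13, 17.11] [197.6, -277.2, 15.0] rows>= 7
```

View pics/m10.png

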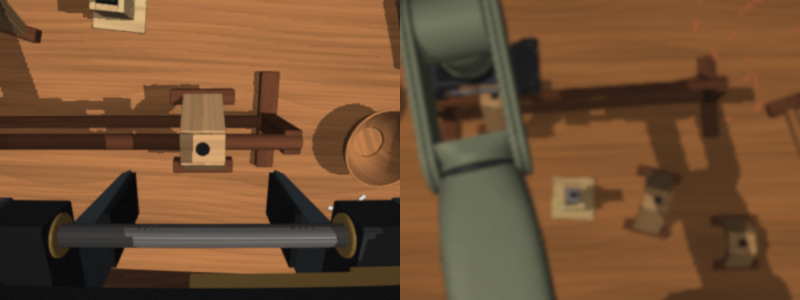

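Stand2 hangs on the bar with its dot at (642,133,166), 1 mm from the bar line. The top view shows stand1 and stand3 still standing. On to stand3.

{"method": "carry_out", "body": {
  "commands": [
    [0,0,17.1,197.5,-277,15,1],
    [0,0,17.1,197.5,-277,15,1],
    [0,0,17.1,197.5,-277,15,1],
    [0,0,17.1,197.5,-277,15,1],
    [0,0,17.1,197.5,-277,15,1],
    [0,0,17.1,197.5,-277,15,1],
    [0,0,17.1,197.5,-277,15,1],
    [0,0,17.1,197.5,-277,15,1],
    [0,0,17.1,197.5,-277,15,1],
    [0,0,17.1,197.5,-277,15,1],
    [0,0,17.1,197.5,-277,15,1]
  ]
}}

```text
time_s: 28.5
ee_pos: [456.9, -151.0, 262.5]
ee_rot: [180.0, -0.0, 165.6]
force: [-0.3, 0.1, -0.1]
gripper_width: 91.5
gripper_force: 0.0
```

```bash
sed -i 's/hsv\[...,0\]<9)&(hsv\[...,1\]>100)&(hsv\[...,2\]<110)/hsv[...,0]<10)\&(hsv[...,1]>110)\&(hsv[...,2]<120)/' h.py; python3 - <<'E'
from h import *
D=stand((455.7,-152.5),99,'w11'); go(D[0],D[1],86,165.5)
E
```

```text
t 28.5 tcp [ 456.9 -151.   262.5] yaw 165.6 dot px [257.5 171.9] -> [ 455.8 -152.5   99. ]
row [0.02, -0.03, 0.12] [0.5, -1.8, 176.6] rows>= 4
```

View pics/w11.png

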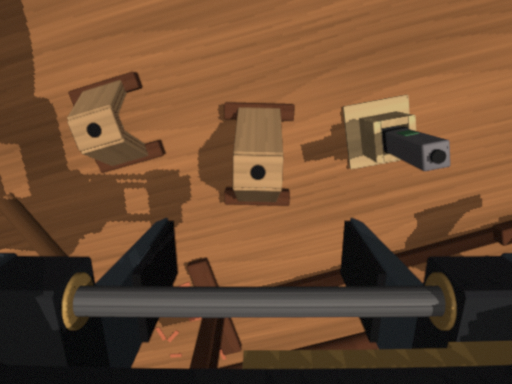

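Stand3 is square to the fingers, its dot at (257.5,172) and its runners level in the picture. Descend and grip.

{"method": "carry_out", "body": {
  "commands": [
    [0,0,0,0.5,-1.5,45,1],
    [0,0,0,0.5,-1.5,90,1],
    [0,0,0,0.5,-1.5,135,1],
    [0,0,0,0.5,-1.5,165,1],
    [0,0,0,0.5,-1.5,176.5,1],
    [0,0,0,0.5,-1.5,176.5,1],
    [0,0,0,0.5,-1.5,176.5,1],
    [0,0,0,0.5,-1.5,176.5,-1],
    [0,0,0,0.5,-1.5,176.5,-1],
    [0,0,0,0.5,-1.5,176.5,-1],
    [0,0,0,0.5,-1.5,176.5,-1],
    [0,0,0,0.5,-1.5,176.5,-1],
    [0,0,0,0.5,-1.5,176.5,-1],
    [0,0,0,0.5,-1.5,176.5,-1],
    [0,0,0,0.5,-1.5,176.5,-1]
  ]
}}

```text
time_s: 30.05
ee_pos: [455.5, -153.2, 86.6]
ee_rot: [180.0, 0.0, 165.5]
force: [-0.7, 1.4, 2.0]
gripper_width: 50.1
gripper_force: 34.7
```

{"method": "carry_out", "body": {
  "commands": [
    [0,0,0,0,0,-20,-1],
    [0,0,0,0,0,-60,-1],
    [0,0,0,0,0,-100,-1],
    [0,0,0,0,0,-150,-1],
    [0,0,0,0,0,-190,-1],
    [0,0,0,0,0,-206,-1],
    [0,0,0,0,0,-206,-1],
    [0,0,0,0,0,-206,-1]
  ]
}}

```text
time_s: 30.85
ee_pos: [454.7, -153.2, 291.2]
ee_rot: [180.0, -0.1, 165.5]
force: [0.0, 0.6, -2.1]
gripper_width: 49.7
gripper_force: 34.7
```

```bash
python3 - <<'E'
from h import *
s=state();print(s["ee_pos"],s["gripper_width"]);go(647.5,-16,292,-177.4)
E
```

```text
[ 454.72390196 -153.16715521  291.17011207] 49.700032271017434
row [0.02, -0.11, -17.1] [-152.3, 181.1, -1.1] rows>= 5
```

{"method": "carry_out", "body": {
  "commands": [
    [0,0,-4,-40,45,-1,-1],
    [0,0,-8,-76,90,-1,-1],
    [0,0,-13,-110,132,-1,-1],
    [0,0,-17,-140,167,-1,-1],
    [0,0,-17,-152.5,181,-1,-1],
    [0,0,-17,-152.5,181,-1,-1],
    [0,0,-17,-152.5,181,-1,-1],
    [0,0,-17,-152.5,181,-1,-1],
    [0,0,-17,-152.5,181,-1,-1],
    [0,0,-17,-152.5,181,-1,-1],
    [0,0,-17,-152.5,181,-1,-1]
  ]
}}

```text
time_s: 31.95
ee_pos: [647.8, -16.8, 294.0]
ee_rot: [180.0, 0.0, -177.5]
force: [0.4, 0.3, -2.4]
gripper_width: 49.4
gripper_force: 35.0
```

```bash
python3 - <<'E'
from h import *
s=state();print(s["ee_pos"],s["ee_rot"],s["gripper_width"]);go(647.5,-16,157,-177.4)
D=stand((647.5,-16),s["ee_pos"][2]+13,'w12')
E
```

```text
[647.81619661 -16.83514896 293.99905039] [ 1.79998666e+02  3.96180720e-02 -1.77546949e+02] 49.41795118120737
row [0.0, 0.04, -0.15] [0.4, 0.8, 137.0] rows>= 3h.py:35: RuntimeWarning: invalid value encountered in scalar divide
  return p+[(w*xs).sum()/w.sum(),(w*ys).sum()/w.sum()]
Traceback (most recent call last):
  File "h.py", line 47, in stand
    r=90; x0,y0=int(d[0])-r,max(int(d[1])-r,0); q=np.zeros_like(m); q[y0:int(d[1])+45,max(x0,0):x0+2*r]=m[y0:int(d[1])+45,max(x0,0):x0+2*r]
                ~~~^^^^^^
ValueError: cannot convert float NaN to integer
```

{"method": "carry_out", "body": {
  "commands": [
    [0,0,0,0.5,0.5,30,-1],
    [0,0,0,0.5,0.5,65,-1],
    [0,0,0,0.5,0.5,100,-1],
    [0,0,0,0.5,0.5,120,-1],
    [0,0,0,0.5,0.5,130,-1],
    [0,0,0,0.5,0.5,135,-1],
    [0,0,0,0.5,0.5,137,-1],
    [0,0,0,0.5,0.5,138,-1],
    [0,0,0,0.5,0.5,138,-1],
    [0,0,0,0.5,0.5,138,-1]
  ]
}}

```text
time_s: 33.0
ee_pos: [648.2, -15.8, 156.4]
ee_rot: [-180.0, 0.1, -177.5]
force: [0.6, -0.4, -1.9]
gripper_width: 49.6
gripper_force: 35.0
```

{"method": "carry_out", "body": {
  "commands": [
    [0,0,0,0,0,1,-1],
    [0,0,0,0,0,2,-1],
    [0,0,0,0,0,3,-1],
    [0,0,0,0,0,3,-1],
    [0,0,0,0,0,3,-1],
    [0,0,0,0,0,3,-1]
  ]
}}

```text
time_s: 33.6
ee_pos: [647.9, -15.7, 153.1]
ee_rot: [180.0, 0.0, -177.5]
force: [-1.9, 1.1, 5.2]
gripper_width: 50.1
gripper_force: 35.0
```

Force of 5 N shows the crown resting on the bar, so I release.

{"method": "carry_out", "body": {
  "commands": [
    [0,0,0,0,0,-0.3,1],
    [0,0,0,0,0,-0.3,1],
    [0,0,0,0,0,-0.3,1],
    [0,0,0,0,0,-0.3,1],
    [0,0,0,0,0,-0.3,1],
    [0,0,0,0,0,-0.3,1],
    [0,0,0,0,0,-20,1],
    [0,0,0,0,0,-60,1],
    [0,0,0,0,0,-100,1],
    [0,0,0,0,0,-125,1],
    [0,0,0,0,0,-125,1],
    [0,0,0,0,0,-125,1]
  ]
}}

```text
time_s: 34.8
ee_pos: [647.6, -15.7, 277.3]
ee_rot: [180.0, 0.0, -177.5]
force: [-0.2, 0.5, -0.1]
gripper_width: 91.3
gripper_force: 0.0
```

```bash
python3 - <<'E'
from h import *
s=state(); D=stand((648,-16),166,'w12'); go(374,-308,240,180)
t=grab_frame("top");sc=grab_frame("scene");cv2.imwrite("pics/t12.png",t[:,:,::-1]);cv2.imwrite("pics/s12.png",sc[:,:,::-1])
pa=dark(t,(358,233.3));pb=dark(sc,(144.4,188.7));print("s1",pa,pb,tri(cam("top"),pa,cam("scene"),pb))
E
```

```text
t 34.8 tcp [647.6 -15.7 277.3] yaw -177.5 dot px [258.8 187.2] -> [647.5 -16.8 166. ]
row [0.02, -0.14, 2.5] [285.5, -280.1, 36.6] rows>= 9
s1 [357.96386055 233.2116557 ] [144.50684097 188.81187825] (array([ 371.29253438, -306.85737683,   75.60054992]), np.float64(0.8875481711344626))
```

{"method": "carry_out", "body": {
  "commands": [
    [0,0,2.5,285.5,-280,36.5,1],
    [0,0,2.5,285.5,-280,36.5,1],
    [0,0,2.5,285.5,-280,36.5,1],
    [0,0,2.5,285.5,-280,36.5,1],
    [0,0,2.5,285.5,-280,36.5,1],
    [0,0,2.5,285.5,-280,36.5,1],
    [0,0,2.5,285.5,-280,36.5,1],
    [0,0,2.5,285.5,-280,36.5,1],
    [0,0,2.5,285.5,-280,36.5,1],
    [0,0,2.5,285.5,-280,36.5,1],
    [0,0,2.5,285.5,-280,36.5,1],
    [0,0,2.5,285.5,-280,36.5,1],
    [0,0,2.5,285.5,-280,36.5,1]
  ]
}}

```text
time_s: 36.25
ee_pos: [375.7, -307.1, 240.8]
ee_rot: [180.0, 0.0, -179.9]
force: [0.3, -0.1, -0.5]
gripper_width: 91.2
gripper_force: 0.0
```

```bash
python3 - <<'E'
from h import *
D=stand((374,-308),75,'w13'); go(D[0],D[1],62,180)
im=cv2.imread('pics/w13.png'); hsv=cv2.cvtColor(im,cv2.COLOR_BGR2HSV)
# runner edge: near runner top rows around x range, gradient line
s=state();c=cam("wrist",s); g=cv2.cvtColor(im,cv2.COLOR_BGR2GRAY).astype(float)
p=proj(c,[[D[0]-52,D[1]-35,18],[D[0]-52,D[1]+35,18]]); print(p.round(1))
xs=np.arange(p[:,0].min(),p[:,0].max(),4).astype(int); r=int(p[:,1].mean())
e=[r-9+np.argmin(np.diff(g[r-9:r+10,x]))+.5 for x in xs]; print(list(zip(xs.tolist(),e)))
E=onz(c,np.c_[xs,e],18); k=np.polyfit(E[:,1],E[:,0],1); print("runner yaw",-np.degrees(np.arctan(k[0])))
E
```

```text
t 36.25 tcp [ 375.7 -307.1  240.8] yaw -179.9 dot px [258.1 171.1] -> [ 374.6 -308.7   75. ]
row [0.01, 0.0, 0.12] [1.0, -1.6, 178.9] rows>= 4
[[227.4 114.2]
 [289.5 114.4]]
[(227, np.float64(113.5)), (231, np.float64(113.5)), (235, np.float64(113.5)), (239, np.float64(113.5)), (243, np.float64(113.5)), (247, np.float64(113.5)), (251, np.float64(113.5)), (255, np.float64(113.5)), (259, np.float64(113.5)), (263, np.float64(113.5)), (267, np.float64(113.5)), (271, np.float64(113.5)), (275, np.float64(113.5)), (279, np.float64(113.5)), (283, np.float64(113.5)), (287, np.float64(112.5))]
runner yaw 0.4644478422780905
```

Stand1 unmoved, dot at (374.6,-308.7), yaw about 0. Descend, grip and lift.

{"method": "carry_out", "body": {
  "commands": [
    [0,0,0,1,-1.5,45,1],
    [0,0,0,1,-1.5,90,1],
    [0,0,0,1,-1.5,135,1],
    [0,0,0,1,-1.5,167,1],
    [0,0,0,1,-1.5,179,1],
    [0,0,0,1,-1.5,179,1],
    [0,0,0,1,-1.5,179,1],
    [0,0,0,1,-1.5,179,-1],
    [0,0,0,1,-1.5,179,-1],
    [0,0,0,1,-1.5,179,-1],
    [0,0,0,1,-1.5,179,-1],
    [0,0,0,1,-1.5,179,-1],
    [0,0,0,1,-1.5,179,-1],
    [0,0,0,1,-1.5,179,-1],
    [0,0,0,1,-1.5,179,-1]
  ]
}}

```text
time_s: 37.8
ee_pos: [373.8, -309.3, 62.1]
ee_rot: [180.0, 0.0, 180.0]
force: [0.7, 1.5, 3.7]
gripper_width: 49.7
gripper_force: 34.9
```

{"method": "carry_out", "body": {
  "commands": [
    [0,0,0,0,0,-20,-1],
    [0,0,0,0,0,-60,-1],
    [0,0,0,0,0,-100,-1],
    [0,0,0,0,0,-150,-1],
    [0,0,0,0,0,-190,-1],
    [0,0,0,0,0,-210,-1],
    [0,0,0,0,0,-210,-1],
    [0,0,0,0,0,-210,-1]
  ]
}}

```text
time_s: 38.6
ee_pos: [373.3, -309.2, 270.7]
ee_rot: [179.9, -0.1, -180.0]
force: [-0.9, 0.5, -1.6]
gripper_width: 49.7
gripper_force: 34.9
```

```bash
python3 - <<'E'
from h import *
s=state();print(s["ee_pos"],s["gripper_width"]);go(654,-166,275,-177.4)
E
```

```text
[ 373.29838256 -309.17707758  270.69678247] 49.729498469748314
row [0.06, -0.07, -2.6] [-280.7, 143.2, -4.5] rows>= 7
```

{"method": "carry_out", "body": {
  "commands": [
    [0,0,-1,-40,20,-4.5,-1],
    [0,0,-1,-80,40,-4.5,-1],
    [0,0,-2.5,-120,61,-4.5,-1],
    [0,0,-2.5,-160,82,-4.5,-1],
    [0,0,-2.5,-200,102,-4.5,-1],
    [0,0,-2.5,-240,122,-4.5,-1],
    [0,0,-2.5,-268,137,-4.5,-1],
    [0,0,-2.5,-280.5,143,-4.5,-1],
    [0,0,-2.5,-280.5,143,-4.5,-1],
    [0,0,-2.5,-280.5,143,-4.5,-1],
    [0,0,-2.5,-280.5,143,-4.5,-1],
    [0,0,-2.5,-280.5,143,-4.5,-1],
    [0,0,-2.5,-280.5,143,-4.5,-1]
  ]
}}

```text
time_s: 39.9
ee_pos: [653.5, -167.2, 277.1]
ee_rot: [-180.0, 0.0, -177.6]
force: [-0.1, -0.2, -0.7]
gripper_width: 49.8
gripper_force: 34.9
```

```bash
python3 - <<'E'
from h import *
s=state();print(s["ee_pos"],s["ee_rot"],s["gripper_width"]);go(654,-166,156,-177.4)
E
```

```text
[ 653.52017441 -167.15823415  277.06138483] [-1.79987705e+02  3.09836408e-02 -1.77560354e+02] 49.78273028126587
row [-0.01, 0.03, -0.16] [-0.5, 1.2, 121.1] rows>= 3
```

{"method": "carry_out", "body": {
  "commands": [
    [0,0,0,-0.5,1,30,-1],
    [0,0,0,-0.5,1,60,-1],
    [0,0,0,-0.5,1,90,-1],
    [0,0,0,-0.5,1,106,-1],
    [0,0,0,-0.5,1,114,-1],
    [0,0,0,-0.5,1,119,-1],
    [0,0,0,-0.5,1,121,-1],
    [0,0,0,-0.5,1,121,-1],
    [0,0,0,-0.5,1,121,-1],
    [0,0,0,-0.5,1,121,-1]
  ]
}}

```text
time_s: 40.9
ee_pos: [655.1, -165.5, 156.3]
ee_rot: [-180.0, 0.1, -177.5]
force: [-0.1, -0.3, -1.1]
gripper_width: 49.9
gripper_force: 34.9
```

{"method": "carry_out", "body": {
  "commands": [
    [0,0,0,0,0,1,-1],
    [0,0,0,0,0,2,-1],
    [0,0,0,0,0,2.8,-1],
    [0,0,0,0,0,2.8,-1],
    [0,0,0,0,0,2.8,-1],
    [0,0,0,0,0,2.8,-1]
  ]
}}

```text
time_s: 41.5
ee_pos: [654.8, -165.4, 153.1]
ee_rot: [180.0, 0.0, -177.5]
force: [-0.9, 1.0, 2.4]
gripper_width: 49.9
gripper_force: 34.9
```

Contact at 2.4 N, at the expected height. Release and back off clear of the cameras' view.

{"method": "carry_out", "body": {
  "commands": [
    [0,0,0,0,0,0,1],
    [0,0,0,0,0,0,1],
    [0,0,0,0,0,0,1],
    [0,0,0,0,0,0,1],
    [0,0,0,0,0,0,1],
    [0,0,0,0,0,0,1],
    [0,0,0,0,0,-20,1],
    [0,0,0,0,0,-60,1],
    [0,0,0,0,0,-100,1],
    [0,0,0,0,0,-125,1],
    [0,0,0,0,0,-150,1],
    [0,0,0,40,-30,-150,1],
    [0,0,0,80,-60,-150,1],
    [0,0,0,120,-90,-150,1],
    [0,0,0,160,-120,-150,1],
    [0,0,0,200,-150,-150,1],
    [0,0,0,240,-180,-150,1],
    [0,0,0,260,-200,-150,1],
    [0,0,0,260,-200,-150,1],
    [0,0,0,260,-200,-150,1]
  ]
}}

```text
time_s: 43.5
ee_pos: [403.5, -376.8, 302.8]
ee_rot: [180.0, 0.0, -177.6]
force: [0.3, -0.1, -0.5]
gripper_width: 91.2
gripper_force: 0.0
```

```bash
python3 - <<'E'
from h import *
t=grab_frame("top");sc=grab_frame("scene");ct=cam("top");cs=cam("scene")
A=cv2.resize(t[110:260,180:380],(400,300),interpolation=cv2.INTER_CUBIC);B=cv2.resize(sc[150:330,130:370],(400,300),interpolation=cv2.INTER_CUBIC)
cv2.imwrite("pics/f.png",np.hstack([A,B])[:,:,::-1])
for P in((638.5,133,166),(644.5,-16,166),(651.5,-166,166),(462.3,2,157)):
    a,b=proj(ct,P)[0],proj(cs,P)[0]; pa=dark(t,a,4);pb=dark(sc,b,4); X,e=tri(ct,pa,cs,pb); print(a.round(1),pa.round(1),b.round(1),pb.round(1),X.round(1),round(e,1))
E
```

```text
[222.2 152.2] [221.7 152.1] [306.5 202.3] [307.3 202.5] [639.2 134.9 165.4] 0.6
[269.1 149.3] [268.7 149.2] [257.3 216.5] [257.8 216.6] [644.8 -14.7 165.4] 0.5
[316.3 146.1] [315.9 145.7] [204.7 231.9] [205.4 232.2] [ 652.8 -164.6  165.8] 0.5
[264.7 207. ] [265.3 206.6] [244.4 170.8] [244.6 171.8] [464.    0.9 154.5] 2.1
```

View pics/f.png

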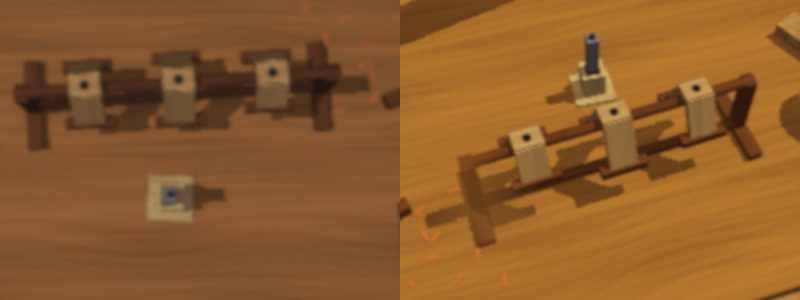

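The top (left) and scene (right) crops show all three stands astride the bar with wide gaps, dots at 165.4–165.8 mm against the 166 expected. The probe is upright in its holder. Handing in.

```bash
python3 -c "
from workcell import workorder
print(workorder.job_done())"
```

```text
the job is handed in; nothing more can be done
None
```

The job is handed in: the three stands present (1, 2 and 3; stand4 was absent) were probed from smallest to largest, the probe is back down in its holder, and all three hang on the bar about 150 mm apart; the hand-in gave no verdict.

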